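Choose the cold wash on a touch-free laundry panel and start it

TASK

On the laundry's wash panel choose the cold wash: point down at the middle of the blue-ringed sensor, fingertips one to four centimetres above it, and stay there for at least two seconds without touching it; never dip the hand low over the red or yellow sensor. Then press the green start button fully down with the fingertips, let it go, and finish with the hand at least ten centimetres above the panel. Touch nothing else on the panel, pick nothing up, and leave the detergent bottle, scoop cup and softener jar where they stand.

Things in the scene. Friction and masses are not known exactly. Their poses are not given: they have to be found in the camera images.
- panel: fixed flat wash panel, white case 260 (x) by 400 (y), grey top face 50 above the counter; black display bar along its far (+x) edge, top 70 high. Origin: centre of the underside, on the counter; x away from the robot, y left, z up. Sensors: in a row along y, 100 apart, 35 beyond the centre in x, any order. Start button: 65 before the centre in x, anywhere within 90 of the middle in y.
- cold: COLD wash: round touch-free sensor with a blue ring (black glass centre, white dot), diameter 60, 7 thick, fixed on the panel's top. Origin: centre of its underside (on the panel's top face); z up, so its upper face is 7 above the origin. It does not move; it is chosen by holding the hand over it, not by touching.
- warm: WARM wash: round touch-free sensor with a yellow ring (black glass centre, white dot), diameter 60, 7 thick, fixed on the panel's top. Origin: centre of its underside (on the panel's top face); z up, so its upper face is 7 above the origin. It does not move; it is chosen by holding the hand over it, not by touching.
- hot: HOT wash: round touch-free sensor with a red ring (black glass centre, white dot), diameter 60, 7 thick, fixed on the panel's top. Origin: centre of its underside (on the panel's top face); z up, so its upper face is 7 above the origin. It does not move; it is chosen by holding the hand over it, not by touching.
- start_top (a point): centre of the upper face of the green round start button, diameter 36, in a white housing (diameter 52) on the panel; 22 above the panel top when released, the housing 12; pressed straight down; the point moves with the button. The housing counts as part of the button.
- start (a joint): how far the start button is pressed, m: 0 released, 0.006 fully down. Springs back when let go; fully down takes about 5 N.
- detergent: blue detergent bottle with white cap, diameter 68, height 170, loose, standing beside the panel. Origin: centre of its underside.
- scoop: orange open scoop cup, rim diameter 72, height 70, loose, standing beside the panel. Origin: centre of its underside.
- softener: clear softener jar with orange cap, diameter 64, height 110, loose, standing beside the panel. Origin: centre of its underside.

How it is judged:
By the outcome, as a careful person would: the job done as asked, in the order asked, and still so for the second after the job is handed in, with the robot touching nothing.
It also fails if it takes over 42 s, if anything falls off the work surface, if the arm or the gripper's body presses on something with over 40 N, if the wrist force passes 120 N, or if a joint passes its speed limit or range.

ROBOT

A 6-joint arm with a two-finger parallel gripper is mounted at the origin on the work surface. World frame = base frame: x ahead of the robot, y to its left, z up, the work surface at z = 0. Lengths are in m, angles in rad, forces in N, time in s.
With the tool pointing down it reaches from about 0.325 to 0.9 m from the base axis. Payload 6.1 kg.
Tool frame: the origin (TCP) lies between the finger pads, 19 mm behind the fingertips; this is the grasp point; z points along the fingers, y is the line along which they close (so a half turn about z gives the same grasp; the last joint's range is limited). The gripper opens to 85 mm and grips with 20 to 120 N. Pads are 22 mm wide; open, the fingers measure 114 mm over their backs; the gripper's body (76 mm by 85 mm) begins 54 mm behind the grasp point. The pads swing forward as they close: fully open they stand 13 mm farther back than shut.
Start: joints at [1.046, 0.22, 1.526, -0, 1.395, -0.126], TCP at [0.243, 0.576, 0.25] pointing down, gripper open.
Joint ranges: [-2.98, 2.98], [-0.91, 2.08], [0.09, 2.57], [-1.24, 4.39], [0.2, 2.65], [-2.68, 2.68]. Speed limits (rad/s): [2.57, 2.57, 3.01, 3.14, 3.14, 3.14].

INTERFACE

Orientations are given as a unit quaternion [w, x, y, z].
In Python, from plant import arm gives the robot as it stands.
- The arm moves only by the shell command python3 -m jog 'ROWS' [FORCE]. ROWS is a JSON object of lists of equal length, an entry for each row: "delta_pos": the shift along the world's x, y, z in mm, a list of three; "angular": the turn, a rotation vector about the world's x, y, z in degrees, a list of three; "grip": the closure, from 0 (fully open) to 1 (shut). A call has 1 to 5 rows; each row is the pose to reach, as a shift and turn from the pose commanded when the call began; what a row does not reach only later rows make up. A row lasts 1/8 s, in which the tool goes at most 62.5 mm and 10.7 degrees, less where a joint would pass 70% of its speed; a pose out of reach is approached as far as the arm can. A call with a gripper value outside its range is refused whole. The fingers move at their own pace and stop on an object; FORCE is the grip in N (left out, the last holds). Time passes only in rows, so rows that repeat a pose let the fingers close. It gives the time, the measured TCP pose, the force, the opening and the grip force at its end, in the units of the state.
- arm.read_state(): the state, without advancing time (a new reading comes with each control period).
- arm.camera(name): name is "side" or "top"; returns a dict with "img" (480x640x3 uint8, red, green, blue), "mtx" (3x3 intrinsics, pixels), "camera_from_world" (4x4, takes a point from world to camera coordinates). Camera axes: x right, y down, z forward; pixel columns grow to the right and rows downward; lengths in m; the calibration is good to about 2 mm. A picture is of the moment at which its call begins. There is no depth.
- arm.finish_job(): hands the job in; it is judged then, once.
The state is a dict: "time_s": time; "joint_pos": joint angles; "qd": joint speeds; "joint_torque": joint torques, N m; "eef_pos": TCP position; "ee_rot": TCP orientation; "force": force on the tool from outside, world axes, zero at the start; "torque": the same for the moment, N m; "width": finger opening in m; "finger_force": force on a finger pad.
Only numpy, scipy, OpenCV 4.12 (cv2) and the standard library are available. Lean on these libraries where they do the work, as an engineer would, in place of code of your own. Each camera call takes 0.05 s, during which the arm holds its last target. There are 200 camera calls.

## Working session

There is one attempt and no reset: what is moved stays moved. The work goes in short steps, Python scripts to look and compute and a shell command to move; the robot and the scene stay as the last step left them, time stands still between calls to the robot, and variables do not carry over. Pictures are saved under pics/ and viewed, at most 10 in all, crops included, and the job is handed in when it is done.

```bash
mkdir -p pics
cat > h.py <<'E'
import numpy as np, cv2
from plant import arm
def look(n,tag):
    c=arm.camera(n); cv2.imwrite(f"pics/{tag}.png",c["img"][:,:,::-1]); np.savez(f"{tag}.npz",**c); return c
def ray(c,u,v,z):
    T=c["camera_from_world"];R=T[:3,:3];o=-R.T@T[:3,3]
    d=R.T@np.linalg.inv(c["mtx"])@np.array([u,v,1.]); return o+d*(z-o[2])/d[2]
def blobs(c,lo,hi,amin=40):
    h=cv2.cvtColor(c["img"],cv2.COLOR_RGB2HSV); m=cv2.inRange(h,lo,hi)
    k,_=cv2.findContours(m,cv2.RETR_EXTERNAL,cv2.CHAIN_APPROX_NONE); r=[]
    for q in k:
        if cv2.contourArea(q)>amin:
            (a,b)=cv2.minAreaRect(cv2.convexHull(q))[:2]; e=cv2.fitEllipse(q) if len(q)>5 else None
            r.append((int(cv2.contourArea(q)),e[0],e[1]))
    return r
COL={"blue":((100,120,60),(125,255,255)),"yellow":((22,120,80),(35,255,255)),"red":((0,150,80),(6,255,255)),"green":((45,100,50),(85,255,255)),"orange":((7,150,80),(20,255,255))}
E
python3 - <<'E'
from h import *
np.set_printoptions(precision=4,suppress=True)
for n in("top","side"):
    c=look(n,n+"0")
    for k,(lo,hi) in COL.items():
        for a,p,s in blobs(c,lo,hi): print(n,k,a,np.round(p,1),np.round(s,1),ray(c,*p,0.072 if k=="green" else 0.057))
print(arm.read_state())
E
```

```text
top blue 547 [259.4 288.7] [26.2 26.7] [0.4862 0.1922 0.057 ]
top blue 420 [378.5 258.7] [23.1 23.3] [ 0.5651 -0.0966  0.057 ]
top yellow 437 [419.5 260.1] [23.5 23.8] [ 0.5636 -0.1964  0.057 ]
top red 411 [337.6 257.3] [22.7 23.2] [0.5667 0.0031 0.057 ]
top red 210 [ 98.2 202.4] [11.6 26. ] [0.6922 0.6039 0.057 ]
top red 11150 [470.4  38.6] [ 95.1 162.7] [ 1.1311 -0.3244  0.057 ]
top red 10448 [218.7  37.2] [ 91.5 159. ] [1.1289 0.3198 0.057 ]
top green 134 [403.4 300.8] [12.9 13.4] [ 0.4646 -0.1557  0.072 ]
top green 60 [404.6 230.4] [ 5.9 14.7] [ 0.6339 -0.1577  0.072 ]
top orange 418 [500.4 293.2] [22.4 23.8] [ 0.4876 -0.3905  0.057 ]
top orange 617 [504.6 217.5] [27.2 28.9] [ 0.6723 -0.4035  0.057 ]
top orange 2519 [607.  154.7] [45.1 78.7] [ 0.8336 -0.6569  0.057 ]
top orange 4805 [ 13.5 184.3] [ 30.1 297.7] [0.7348 0.8226 0.057 ]
side blue 523 [353.  297.2] [21.8 30.6] [ 0.5612 -0.1013  0.057 ]
side blue 567 [227.6 228.4] [28.  29.6] [0.5174 0.2399 0.057 ]
side blue 1288 [108.9 105. ] [27.2 66.6] [0.633  1.0733 0.057 ]
side yellow 640 [393.3 325.9] [24.2 33.7] [ 0.5604 -0.2002
[... 322 characters left out ...]
1601  0.072 ]
side green 76 [402.6 289.7] [ 6.1 17.6] [ 0.6313 -0.1606  0.072 ]
side orange 958 [457.9 394.8] [30.2 40.5] [ 0.5228 -0.3615  0.057 ]
side orange 1091 [533.  354.9] [29.9 46.6] [ 0.6795 -0.4003  0.057 ]
{'time_s': 0.1, 'joint_pos': array([ 1.0459,  0.2212,  1.5275, -0.    ,  1.3947, -0.1261]), 'qd': array([-0.0004, -0.0028, -0.0033,  0.0001,  0.0003,  0.0009]), 'joint_torque': array([ -0.0002, -49.8242, -39.0548,  -0.0003,   0.0057,  -0.    ]), 'eef_pos': array([0.2424, 0.5755, 0.249 ]), 'ee_rot': array([-0.0003,  0.1981,  0.9802, -0.0008]), 'force': array([0.2131, 0.7058, 0.2332]), 'torque': array([ 0.0155,  0.0428, -0.0298]), 'finger_force': 0.0, 'width': 0.08523618726534263}
```

View pics/top0.png

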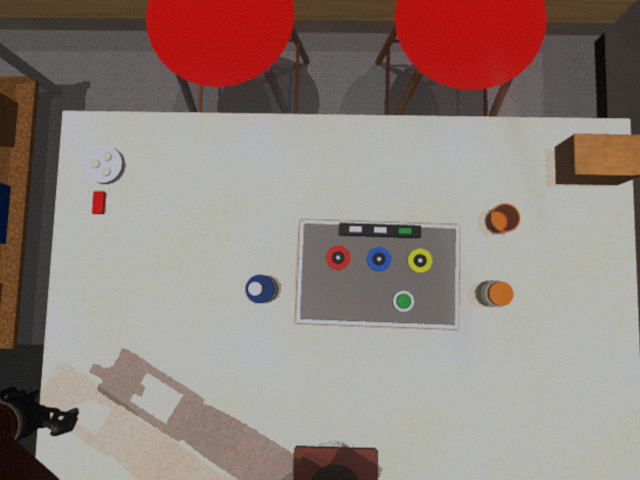

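View pics/side0.png

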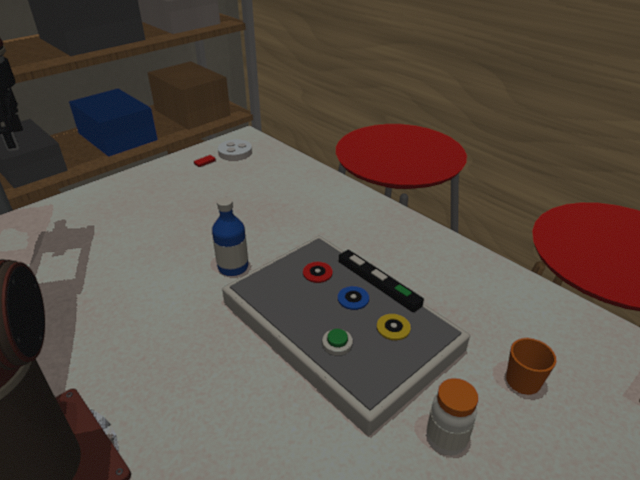

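The top view shows red, blue and yellow sensors at (338,257), (379,259) and (420,260), and the green button at (403,301). The bottle stands left of the panel, the cup and jar right. The side view agrees: cold is at about (0.563, -0.099) and start at about (0.463, -0.158).

```bash
python3 -m jog '{"delta_pos":[[20,-40,15],[40,-85,30],[65,-135,45],[85,-180,60],[107,-225,60]],"angular":[[0,0,0],[0,0,0],[0,0,0],[0,0,0],[0,0,0]],"grip":[1,1,1,1,1]}' 20
python3 -m jog '{"delta_pos":[[21,-45,0],[42,-90,0],[64,-135,0],[85,-180,0],[107,-225,0]],"angular":[[0,0,0],[0,0,0],[0,0,0],[0,0,0],[0,0,0]],"grip":[1,1,1,1,1]}'
python3 -m jog '{"delta_pos":[[21,-45,0],[42,-90,0],[64,-135,0],[85,-180,0],[107,-225,0]],"angular":[[0,0,0],[0,0,0],[0,0,0],[0,0,0],[0,0,0]],"grip":[1,1,1,1,1]}'
python3 -m jog '{"delta_pos":[[0,0,-50],[0,0,-100],[0,0,-130],[0,0,-150],[0,0,-150]],"angular":[[0,0,0],[0,0,0],[0,0,0],[0,0,0],[0,0,0]],"grip":[1,1,1,1,1]}'
python3 - <<'E'
from h import *
look("side","s1"); c=cv2.imread("pics/s1.png")[130:370,220:540]; cv2.imwrite("pics/s1c.png",cv2.resize(c,None,fx=2.5,fy=2.5)[:600])
print(arm.read_state())
E
```

```text
time_s: 0.72
eef_pos: [0.3505, 0.3498, 0.3113]
ee_rot: [0.001, 0.198, 0.98, 0.001]
force: [0.6, 0.1, -0.2]
width: -0.0001
finger_force: 0.0
time_s: 1.35
eef_pos: [0.4569, 0.1244, 0.3097]
ee_rot: [-0.0, 0.198, 0.98, 0.0]
force: [0.7, 0.2, 0.6]
width: 0.0
finger_force: 0.0
time_s: 1.98
eef_pos: [0.564, -0.1005, 0.3095]
ee_rot: [-0.0, 0.198, 0.98, 0.0]
force: [0.2, 1.0, 0.7]
width: -0.0003
finger_force: 0.0
time_s: 2.6
eef_pos: [0.5627, -0.0987, 0.1584]
ee_rot: [-0.002, 0.198, 0.98, 0.0]
force: [0.6, -0.7, -0.0]
width: -0.0001
finger_force: 0.0
{'time_s': 2.65, 'joint_pos': array([-3.11606876e-01,  1.76919135e-01,  1.75173705e+00,  1.72648825e-05,
        1.21321662e+00, -1.48372243e+00]), 'qd': array([-0.00143891, -0.02347952, -0.02925745, -0.00211738,  0.00320973,
        0.00164208]), 'joint_torque': array([-3.29148502e-02, -4.34123039e+01, -3.48612356e+01, -4.09948843e-03,
        1.54795547e-03,  1.57246154e-05]), 'eef_pos': array([ 0.56379448, -0.09901623,  0.16015165]), 'ee_rot': array([-1.38286545e-04,  1.98025784e-01,  9.80196801e-01,  2.37277129e-05]), 'force': array([-0.8938194 ,  0.15481746,  0.78432722]), 'torque': array([ 0.00179526, -0.01947018,  0.008973  ]), 'finger_force': 0.0, 'width': -9.854943432132339e-06}
```

View pics/s1c.png

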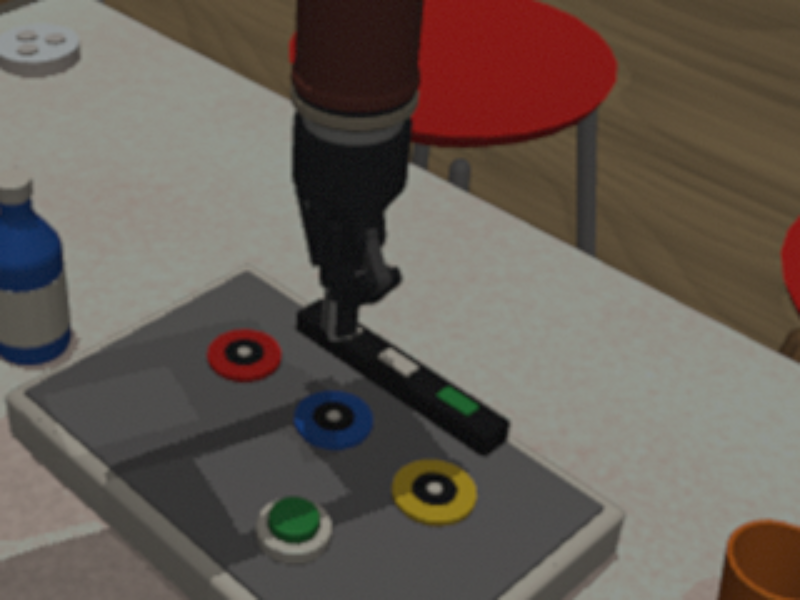

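The closed fingertips are at about full-image (357,265), above the blue dot at (354,296) and clear of everything. I'll lower to the hover height and check the tip height there.

```bash
python3 -m jog '{"delta_pos":[[0,0,-20],[0,0,-40],[0,0,-50],[0,0,-58],[0,0,-58]],"angular":[[0,0,0],[0,0,0],[0,0,0],[0,0,0],[0,0,0]],"grip":[1,1,1,1,1]}'
python3 - <<'E'
from h import *
def pr(c,p):
    q=c["mtx"]@(c["camera_from_world"]@np.r_[p,1])[:3]; return np.round(q[:2]/q[2],1)
c=np.load("s1.npz"); p=np.array([.5638,-.099,.1601])
for d in(0.019,.032): print(d,pr(c,p-[0,0,d]))
d=look("side","s2"); p=arm.read_state()["eef_pos"]; print(p)
for e in(0.019,.032): print(e,pr(d,p-[0,0,e]),2.5*(pr(d,p-[0,0,e])-[220,130]))
print("sensor centre",pr(d,[.563,-.099,.057]))
c=cv2.imread("pics/s2.png")[230:350,280:440]; cv2.imwrite("pics/s2c.png",cv2.resize(c,None,fx=5,fy=5))
E
```

```text
time_s: 3.28
eef_pos: [0.5633, -0.0989, 0.1012]
ee_rot: [-0.001, 0.198, 0.98, 0.0]
force: [-0.3, 0.4, -0.3]
width: 0.0
finger_force: 0.0
0.019 [355.  261.2]
0.032 [354.7 266.8]
[ 0.56372868 -0.09908247  0.10190327]
0.019 [353.6 285.7] [334.   389.25]
0.032 [353.3 290.9] [333.25 402.25]
sensor centre [352.8 296.1]
```

View pics/s2c.png

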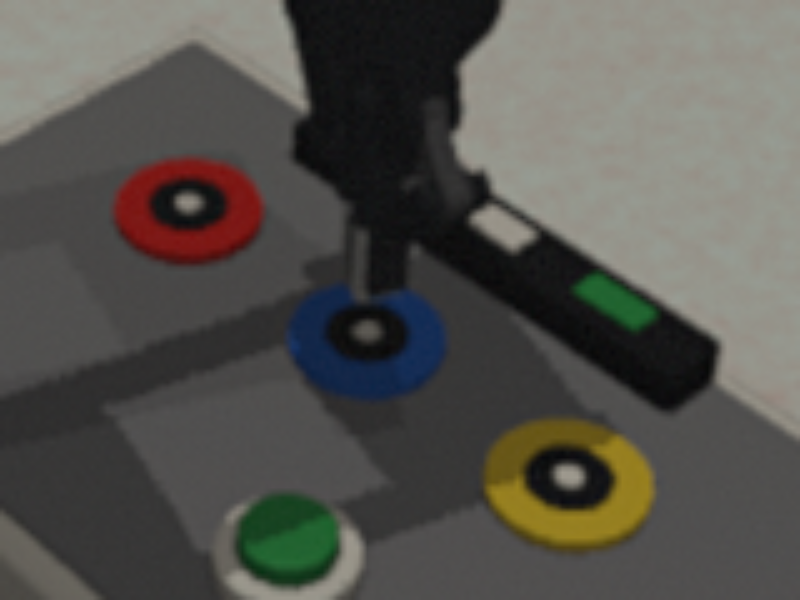

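The tips are at about (355,290), over the blue sensor's centre dot at (353,296) and 1.5–2.5 cm up. Now I'll hold there, then rise and move above the button.

```bash
H='x'
python3 -m jog '{"delta_pos":[[0,0,0],[0,0,0],[0,0,0],[0,0,0],[0,0,0]],"angular":[[0,0,0],[0,0,0],[0,0,0],[0,0,0],[0,0,0]],"grip":[1,1,1,1,1]}' | sed -n 1,2p
python3 -m jog '{"delta_pos":[[0,0,0],[0,0,0],[0,0,0],[0,0,0],[0,0,0]],"angular":[[0,0,0],[0,0,0],[0,0,0],[0,0,0],[0,0,0]],"grip":[1,1,1,1,1]}' | sed -n 1,2p
python3 -m jog '{"delta_pos":[[0,0,0],[0,0,0],[0,0,0],[0,0,0],[0,0,0]],"angular":[[0,0,0],[0,0,0],[0,0,0],[0,0,0],[0,0,0]],"grip":[1,1,1,1,1]}' | sed -n 1,2p
python3 -m jog '{"delta_pos":[[0,0,0],[0,0,0],[0,0,0],[0,0,0],[0,0,0]],"angular":[[0,0,0],[0,0,0],[0,0,0],[0,0,0],[0,0,0]],"grip":[1,1,1,1,1]}' | sed -n 1,2p
python3 -m jog '{"delta_pos":[[0,0,0],[0,0,0],[0,0,0],[0,0,0],[0,0,0]],"angular":[[0,0,0],[0,0,0],[0,0,0],[0,0,0],[0,0,0]],"grip":[1,1,1,1,1]}' | sed -n 1,2p
python3 -m jog '{"delta_pos":[[0,0,40],[0,0,80],[-30,-20,100],[-70,-40,100],[-101,-59,100]],"angular":[[0,0,0],[0,0,0],[0,0,0],[0,0,0],[0,0,0]],"grip":[1,1,1,1,1]}'
python3 -m jog '{"delta_pos":[[0,0,-30],[0,0,-55],[0,0,-75],[0,0,-85],[0,0,-85]],"angular":[[0,0,0],[0,0,0],[0,0,0],[0,0,0],[0,0,0]],"grip":[1,1,1,1,1]}'
python3 - <<'E'
from h import *
look("side","s3"); print(arm.read_state()["eef_pos"])
c=cv2.imread("pics/s3.png")[270:390,260:420]; cv2.imwrite("pics/s3c.png",cv2.resize(c,None,fx=5,fy=5))
E
```

```text
time_s: 3.95
eef_pos: [0.5637, -0.0991, 0.102]
time_s: 4.58
eef_pos: [0.5637, -0.0991, 0.102]
time_s: 5.2
eef_pos: [0.5637, -0.0991, 0.102]
time_s: 5.82
eef_pos: [0.5637, -0.0991, 0.102]
time_s: 6.45
eef_pos: [0.5637, -0.0991, 0.102]
time_s: 7.08
eef_pos: [0.4616, -0.1585, 0.2024]
ee_rot: [0.0, 0.198, 0.98, -0.0]
force: [0.4, -1.6, 0.6]
width: -0.0004
finger_force: 0.0
time_s: 7.7
eef_pos: [0.4623, -0.1579, 0.1165]
ee_rot: [-0.001, 0.198, 0.98, 0.0]
force: [-0.8, 0.3, 0.7]
width: -0.0001
finger_force: 0.0
[ 0.46289051 -0.15811141  0.11731124]
```

View pics/s3c.png

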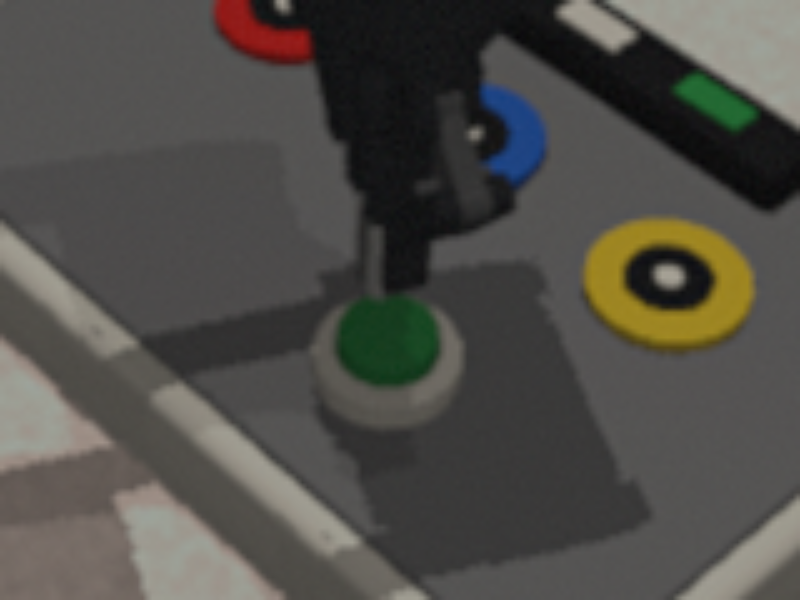

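The tips are centred over the green button, whose top is at crop (388,335), with the hand clear of the yellow ring. I'll press in small steps and watch the force.

```bash
python3 -m jog '{"delta_pos":[[0,0,-10],[0,0,-18],[0,0,-22],[0,0,-25],[0,0,-27]],"angular":[[0,0,0],[0,0,0],[0,0,0],[0,0,0],[0,0,0]],"grip":[1,1,1,1,1]}'
python3 -m jog '{"delta_pos":[[0,0,-1],[0,0,-2],[0,0,-3],[0,0,-3],[0,0,-3]],"angular":[[0,0,0],[0,0,0],[0,0,0],[0,0,0],[0,0,0]],"grip":[1,1,1,1,1]}'
```

```text
time_s: 8.38
eef_pos: [0.4626, -0.158, 0.0899]
ee_rot: [-0.0, 0.198, 0.98, 0.0]
force: [-1.8, 0.9, 1.9]
width: 0.0001
finger_force: 0.9
time_s: 9.0
eef_pos: [0.4627, -0.158, 0.0871]
ee_rot: [-0.0, 0.198, 0.98, 0.0]
force: [-2.2, 0.5, 3.5]
width: 0.0003
finger_force: 1.7
```

Contact was at TCP z of about 0.091, as expected. Continuing to the stop.

```bash
python3 -m jog '{"delta_pos":[[0,0,-1],[0,0,-2],[0,0,-2.5],[0,0,-2.5],[0,0,-2.5]],"angular":[[0,0,0],[0,0,0],[0,0,0],[0,0,0],[0,0,0]],"grip":[1,1,1,1,1]}'
python3 -m jog '{"delta_pos":[[0,0,-0.5],[0,0,-1],[0,0,-1],[0,0,-1],[0,0,-1]],"angular":[[0,0,0],[0,0,0],[0,0,0],[0,0,0],[0,0,0]],"grip":[1,1,1,1,1]}'
```

```text
time_s: 9.62
eef_pos: [0.4628, -0.1581, 0.0847]
ee_rot: [0.0, 0.198, 0.98, -0.0]
force: [-3.4, 0.8, 6.1]
width: 0.0003
finger_force: 3.0
time_s: 10.25
eef_pos: [0.4628, -0.1581, 0.0846]
ee_rot: [-0.0, 0.198, 0.98, -0.0]
force: [-6.1, 3.7, 14.2]
width: -0.0003
finger_force: 6.8
```

The button is hard on its stop at 14 N, so it's fully down. Releasing and rising.

```bash
python3 -m jog '{"delta_pos":[[0,0,5],[0,0,20],[0,0,60],[0,0,110],[0,0,150]],"angular":[[0,0,0],[0,0,0],[0,0,0],[0,0,0],[0,0,0]],"grip":[1,1,1,1,1]}'
python3 -m jog '{"delta_pos":[[0,0,20],[0,0,30],[0,0,30],[0,0,30],[0,0,30]],"angular":[[0,0,0],[0,0,0],[0,0,0],[0,0,0],[0,0,0]],"grip":[1,1,1,1,1]}'
python3 - <<'E'
from h import *
c=look("side","s4")
for k in("green","blue","orange"):
    for a,p,s in blobs(c,*COL[k]): print(k,a,np.round(p,1))
E
```

```text
time_s: 10.88
eef_pos: [0.4632, -0.1583, 0.2362]
ee_rot: [0.001, 0.198, 0.98, -0.0]
force: [0.6, 0.2, -0.6]
width: -0.0003
finger_force: 0.0
time_s: 11.5
eef_pos: [0.4622, -0.1578, 0.2622]
ee_rot: [-0.001, 0.198, 0.98, 0.0]
force: [0.0, 0.0, -0.6]
width: 0.0001
finger_force: 0.0
green 243 [337.4 337.2]
green 82 [402.5 289.8]
blue 536 [353.  297.4]
blue 91 [231.7 270.9]
blue 748 [227.6 229.7]
blue 772 [129.9 139.5]
blue 1450 [110.5 105.9]
orange 991 [458. 396.]
orange 1103 [533. 355.]
```

View pics/s4.png

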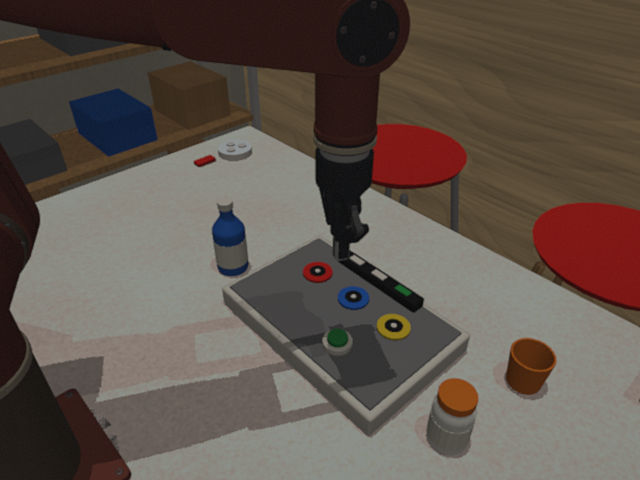

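The button is back up at (337,337). The bottle (230,240), jar (458,396) and cup (533,355) haven't moved, and the hand is well clear above the panel.

```bash
python3 -c "
from plant import arm
print(arm.finish_job())"
```

```text
the job is handed in; nothing more can be done
None
```

The job is handed in: I held over the cold sensor for about 3 s without touching it, pressed the start button fully down and let it go, and finished with the fingertips about 19 cm above the panel and nothing else moved.

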